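Make up two stationery sets at a shop counter

ROBOT

A 6-joint arm with a two-finger parallel gripper is mounted at the origin on the work surface. World frame = base frame: x ahead of the robot, y to its left, z up, the work surface at z = 0. Lengths are in m, angles in rad, forces in N, time in s.
With the tool pointing down it reaches from about 0.3 to 0.775 m from the base axis. Payload 14.6 kg.
Tool frame: the origin (TCP) lies at the very end of the fingers, on their centre line; the grasp point (between the pads) lies 19 mm behind it; z points along the fingers, y is the line along which they close (so a half turn about z gives the same grasp; the last joint's range is limited). The gripper opens to 94 mm and grips with 3 to 60 N. Pads are 16 mm wide; open, the fingers measure 119 mm over their backs; the gripper's body (75 mm by 177 mm) begins 78 mm behind the grasp point.
Start: joints at [1.111, 0.3, 1.521, -0, 1.321, -0.067], TCP at [0.211, 0.508, 0.205] pointing down, gripper open.
Joint ranges: [-3.03, 3.03], [-0.79, 2.21], [0.23, 2.52], [-1.04, 4.18], [0, 3.07], [-2.55, 2.55]. Speed limits (rad/s): [2.22, 2.22, 2.57, 3.14, 3.14, 3.14].

INTERFACE

Orientations are given as [roll, pitch, yaw] about the fixed x, y, z axes, in that order (R = Rz(yaw) Ry(pitch) Rx(roll)).
In Python, from station import ctrl, cams gives the robot as it stands. The module is installed in compiled form; this text tells all that it offers.
- The arm moves only by the tool arm_command, never from a script. Its argument "plan" is a list that holds one entry, the list of rows, each a list of 7 numbers: the shift along the tool's x, y, z in fractions of the full range, 1 being 500 mm, then the turn, a rotation vector about the tool's x, y, z in a scale on which 1.0 is 90 degrees, then the closure, from -1 (fully open) to 1 (shut). A call has 1 to 12 rows; each row is the pose to reach, as a shift and turn from the pose commanded when the call began, along the tool's axes at that moment; what a row does not reach only later rows make up. A row lasts 1/10 s, in which the tool goes at most 50 mm and 8.59 degrees, less where a joint would pass 70% of its speed; a pose out of reach is approached as far as the arm can. Shift and turn numbers lie between -1 and 1, and a call with a number outside is refused. A call with a gripper value outside its range is refused whole. The fingers move at their own pace and stop on an object; "squeeze" is the grip in N (left out, the last holds). Time passes only in rows, so rows that repeat a pose let the fingers close. It gives the time, the measured TCP pose, the force, the opening and the grip force at its end, in the units of the state.
- ctrl.get_obs(): the state, without advancing time (a new reading comes with each control period).
- cams.camera(name): name is "side" or "top"; returns (picture, depth): 384x512x3 uint8, blue, green, red; 384x512 float32, m along the optical axis (not along the pixel's ray), 0 where there is no reading.
- cams.camera_info(name): a dict with "fx", "fy", "cx", "cy" (pixels), "dist_coeffs" ([k1, k2, p1, p2, k3] as OpenCV has them; the pictures are not rectified), "world_to_cam" (4x4, takes a point from world to camera coordinates). Camera axes: x right, y down, z forward; pixel columns grow to the right and rows downward; lengths in m; the calibration is good to about 2 mm. A picture is of the moment at which its call begins. camera_info takes no time and is no camera call.
- ctrl.hand_in(): hands the job in; it is judged then, once.
The state is a dict: "time_s": time; "qpos": joint angles; "joint_vel": joint speeds; "tau": joint torques, N m; "ee_pos": TCP position; "eef_rot": TCP orientation; "force": force on the tool from outside, world axes, zero at the start; "moment": the same for the moment, N m; "grip_width": finger opening in m; "grip_force": force on a finger pad.
Only numpy, scipy, OpenCV 4.12 (cv2) and the standard library are available. Lean on these libraries where they do the work, as an engineer would, in place of code of your own. Each camera call takes 0.05 s, during which the arm holds its last target. There are 200 camera calls.

TASK

Make up the two sets in the presentation trays: the blue tray gets the red marker, the yellow highlighter and the orange tape roll; the green tray gets the black marker and the glue stick and keeps the eraser that is already in its bay. Lay each marker, highlighter and glue stick lengthwise in a groove of its own, resting on both ribs (either groove, either way round), and the tape roll flat in the bay. Set things down rather than dropping them, do not disturb the eraser, and leave the blue marker and the pink highlighter where they lie.

Things in the scene. Friction and masses are not known exactly. Their poses are not given: they have to be found in the camera images.
- marker_red: Red permanent marker lying down: round barrel 124 mm long, 18 mm across, with a cap and white bands, 22 g. Origin at its middle, on its axis (9 mm above what it lies on); its x axis runs along the barrel, cap at +x. It belongs in the blue tray.
- highlighter_yellow: Yellow highlighter lying flat: flat-sided body 108 mm long, 26 mm wide, 16 mm thick, with black trim, 20 g. Origin at its middle (8 mm above what it lies on); x axis along its length, y across its width. It belongs in the blue tray.
- tape_roll: Roll of orange adhesive tape lying flat: ring 48 mm outside, 26 mm hole, 24 mm high, 50 g. Origin at the centre of its underside, z up along its axis. It belongs in the bay of the blue tray.
- marker_black: Black permanent marker lying down: round barrel 124 mm long, 18 mm across, with a cap and white bands, 22 g. Origin at its middle, on its axis (9 mm above what it lies on); its x axis runs along the barrel, cap at +x. It belongs in the green tray.
- glue_stick: Glue stick lying down: round, 104 mm long, 27 mm across, white body with purple cap and black foot, 35 g. Origin at its middle, on its axis (13.5 mm above what it lies on); x axis along its length, cap at +x. It belongs in the green tray.
- tray_blue: Blue fixed tray, 130 (x) by 217 mm (y), walls 26 high, floor z 3; origin: centre of underside, z up. A wall at y 38 (24 high) splits off the bay: y 40 to 105, centre (0, 72). In the -y part two white ribs along x at y -68 and 0, 10 thick, tops z 10, posts to z 24, form two grooves along y, 42 wide, centre lines x -29 and 29, middle y -34, length 142. Fingers fit between the ribs.
- tray_green: Green fixed tray, in shape, size and axes exactly like the blue tray (same bay, ribs and grooves); it may be turned the other way round. The eraser lies in its bay from the start.
- eraser: White eraser with a blue sleeve, 24 by 46 by 13 mm, lying in the bay of the green tray, already packed: do not disturb it. Origin at its centre, y axis along its length.
- marker_blue: Blue permanent marker lying down: round barrel 124 mm long, 18 mm across, with a cap and white bands, 22 g. Origin at its middle, on its axis (9 mm above what it lies on); its x axis runs along the barrel, cap at +x. Not ordered: leave it where it lies.
- highlighter_pink: Pink highlighter lying flat: flat-sided body 108 mm long, 26 mm wide, 16 mm thick, with black trim, 20 g. Origin at its middle (8 mm above what it lies on); x axis along its length, y across its width. Not ordered: leave it where it lies.
Mind the look-alikes: they are no part of the job. Leave any turquoise look-alike of the glue_stick alone. What is shaped like the highlighter_yellow but turquoise is not meant.

How it is judged:
At the end, for the whole second after the job is handed in: All five things and the eraser are in their trays: long things lie in a groove (15 mm of its centre line, 22 mm of its middle, 0.25 rad) on both ribs, tape roll and eraser flat on the floor of the bays, all at rest ((x of marker_red in the frame of tray_blue between -0.044 and -0.014 m or x of marker_red in the frame of tray_blue between 0.014 and 0.044 m) and y of marker_red in the frame of tray_blue between -0.0565 and -0.0125 m and z of marker_red in the frame of tray_blue between 0.0155 and 0.0225 m and angle between the x axis of each of marker_red, highlighter_yellow and the y axis of tray_blue, either way round below 0.25 rad and linear speed of each of marker_red, highlighter_yellow, tape_roll, marker_black, glue_stick, eraser below 0.02 m/s and (x of highlighter_yellow in the frame of tray_blue between -0.044 and -0.014 m or x of highlighter_yellow in the frame of tray_blue between 0.014 and 0.044 m) and y of highlighter_yellow in the frame of tray_blue between -0.0565 and -0.0125 m and z of highlighter_yellow in the frame of tray_blue between 0.0145 and 0.0265 m and x of tape_roll in the frame of tray_blue between -0.045 and 0.045 m and y of tape_roll in the frame of tray_blue between 0.045 and 0.1 m and z of tape_roll in the frame of tray_blue between 0.001 and 0.008 m and angle between each of tape_roll, eraser's own z axis and vertical below 0.12 rad and (x of marker_black in the frame of tray_green between -0.044 and -0.014 m or x of marker_black in the frame of tray_green between 0.014 and 0.044 m) and y of marker_black in the frame of tray_green between -0.0565 and -0.0125 m and z of marker_black in the frame of tray_green between 0.0155 and 0.0225 m and angle between the x axis of each of marker_black, glue_stick and the y axis of tray_green, either way round below 0.25 rad and (x of glue_stick in the frame of tray_green between -0.044 and -0.014 m or x of glue_stick in the frame of tray_green between 0.014 and 0.044 m) and y of glue_stick in the frame of tray_green between -0.0565 and -0.0125 m and z of glue_stick in the frame of tray_green between 0.02 and 0.027 m and x of eraser in the frame of tray_green between -0.045 and 0.045 m and y of eraser in the frame of tray_green between 0.045 and 0.1 m and z of eraser in the frame of tray_green between 0.006 and 0.015 m); the robot touches nothing.
It fails at once if the blue marker or the pink highlighter moved more than 30 mm, or the eraser moved more than 20 mm (distance of any of marker_blue, highlighter_pink from where it was at the start of the episode above 0.03 m or distance of eraser from where it was at the start of the episode above 0.02 m).
It fails at once if one of the five things is dropped or thrown: it moves faster than 0.9 m/s (a fall of about 40 mm) with no finger on it ((linear speed of marker_red above 0.9 m/s and contact force between marker_red and the fingers below 0.05 N) or (linear speed of highlighter_yellow above 0.9 m/s and contact force between highlighter_yellow and the fingers below 0.05 N) or (linear speed of tape_roll above 0.9 m/s and contact force between tape_roll and the fingers below 0.05 N) or (linear speed of marker_black above 0.9 m/s and contact force between marker_black and the fingers below 0.05 N) or (linear speed of glue_stick above 0.9 m/s and contact force between glue_stick and the fingers below 0.05 N)).
It also fails if it takes over 112 s, if anything falls off the work surface, if the arm or the gripper's body presses on something with over 40 N, if the wrist force passes 120 N, or if a joint passes its speed limit or range.

## Working session

There is one attempt and no reset: what is moved stays moved. The work goes in short steps, Python scripts to look and compute and a tool call to move; the robot and the scene stay as the last step left them, time stands still between calls to the robot, and variables do not carry over. Pictures are saved under pics/ and viewed, at most 14 in all, crops included, and the job is handed in when it is done.

Besides the shell and the picture viewer there is one more tool, called by a JSON object that holds its "op" and its "data". arm_command: Moves the arm, as the interface text tells. Its arguments: {"type":"object","properties":{"plan":{"type":"array"},"squeeze":{"type":"number"}},"required":["plan"]}

```bash
mkdir -p pics
cat > h.py <<'E'
import numpy as np, cv2
from station import ctrl, cams
from scipy.spatial.transform import Rotation as R
def snap(n):
    im,d=cams.camera(n); np.savez(f'{n}.npz',im=im,d=d); return im,d
def pts(n,d):
    i=cams.camera_info(n); K=np.array([[i['fx'],0,i['cx']],[0,i['fy'],i['cy']],[0,0,1]]); D=np.array(i['dist_coeffs'])
    h,w=d.shape; u,v=np.meshgrid(np.arange(w),np.arange(h))
    p=cv2.undistortPoints(np.stack([u,v],-1).reshape(-1,1,2).astype(np.float32),K,D).reshape(h,w,2)
    P=np.dstack([p[...,0]*d,p[...,1]*d,d,np.ones_like(d)])
    return (P@np.linalg.inv(i['world_to_cam']).T)[...,:3]
E
python3 - <<'E'
from h import *
for n in('top','side'):
    im,d=snap(n); cv2.imwrite(f'pics/{n}0.png',cv2.resize(im,(800,600),interpolation=cv2.INTER_CUBIC))
    i=cams.camera_info(n); print(n,i['fx'],i['dist_coeffs'],np.linalg.inv(i['world_to_cam']).round(3).tolist(),(d==0).mean())
print(ctrl.get_obs())
E
```

```text
top 392.3568448112901 [0.02376133 0.         0.         0.         0.        ] [[-0.016, -0.999, 0.05, 0.439], [-1.0, 0.017, 0.013, -0.012], [-0.014, -0.05, -0.999, 1.17], [0.0, 0.0, 0.0, 1.0]] 0.003926595052083333
side 495.5062252403343 [-0.21042809  0.          0.          0.          0.        ] [[0.818, -0.399, 0.415, -0.021], [-0.575, -0.551, 0.605, -0.77], [-0.013, -0.733, -0.68, 0.906], [0.0, 0.0, 0.0, 1.0]] 0.004964192708333333
{'time_s': 0.1, 'qpos': array([ 1.11137112e+00,  3.00382349e-01,  1.52146036e+00,  2.10498400e-06,
        1.32071652e+00, -6.65727804e-02]), 'joint_vel': array([ 0.0006036 ,  0.00022682, -0.00135186,  0.00103264,  0.00016402,
       -0.00202932]), 'tau': array([ 2.17121393e-03, -5.32644367e+01, -3.53282189e+01,  7.10021588e-02,
        2.34889792e-02, -8.04404931e-05]), 'ee_pos': array([0.21044645, 0.5079128 , 0.20498609]), 'eef_rot': array([-3.14062836e+00, -6.63344158e-05,  2.74873967e+00]), 'force': array([0.85991196, 0.08311097, 0.23012043]), 'moment': array([ 0.03848951, -0.01130974,  0.00197068]), 'grip_force': 0.0, 'grip_width': 0.09425021569227085}
```

View pics/top0.png

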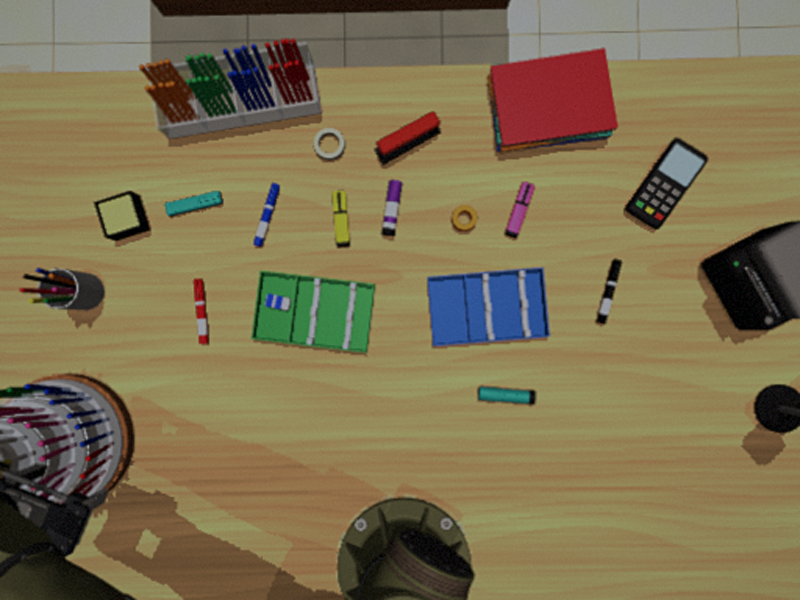

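View pics/side0.png

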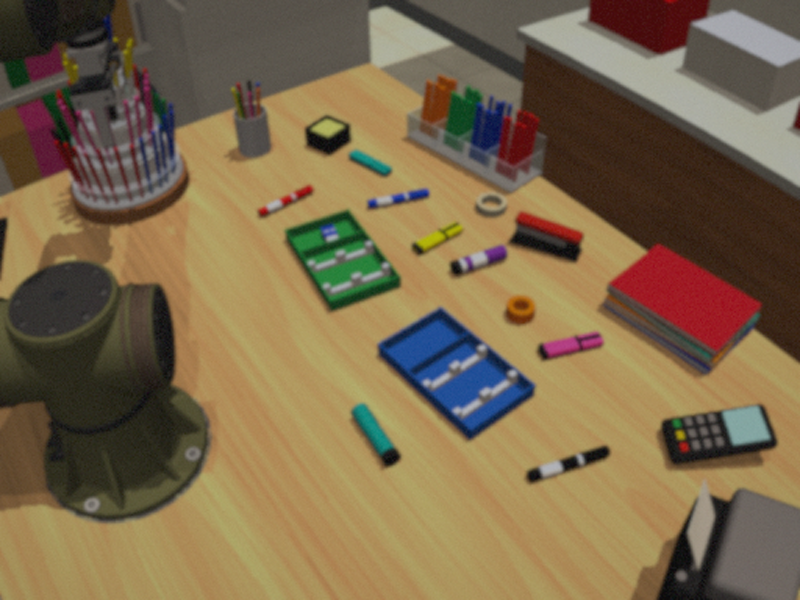

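The top view (800x600) shows:
- red marker at (201,311), yellow highlighter at (341,218), purple glue stick at (392,208), orange roll at (464,217), black marker at (609,291)
- green tray at (314,312) and blue tray at (488,307), both with the bay on the left, toward world +y

Look-alikes: 
- turquoise highlighter (193,204), turquoise glue stick (507,395) and white ring (329,144) do not fit by colour
- blue marker (267,214) and pink highlighter (520,209) are to be left

Next I measure from both views and confirm in an enlarged crop.

```bash
cat > m.py <<'E'
from h import *
def rect(P,m):
    q=P[m][:,:2].astype(np.float32); (c,(w,h),a)=cv2.minAreaRect(q*1000); b=cv2.boxPoints((c,(w,h),a))
    e=[b[1]-b[0],b[2]-b[1]]; l=max(e,key=np.linalg.norm); yaw=np.arctan2(l[1],l[0])
    return np.round(c,1),np.round(sorted((w,h)),1),round((yaw+np.pi/2)%np.pi-np.pi/2,3)
E
python3 - <<'E'
from m import *
T=np.load('top.npz');S=np.load('side.npz')
PT=pts('top',T['d']);PS=pts('side',S['d'])
box={'red':(201,311,18,42),'yel':(341,218,18,36),'glue':(392,208,18,36),'tape':(464,217,22,22),'black':(609,291,22,42),'gtray':(314,312,70,52),'btray':(488,307,70,52),'pink':(520,209,22,36),'bluem':(267,214,22,40)}
tab=PT[240:260,60:70];print('table z',np.median(PT[(abs(PT[...,2])<.02)][:,2]),np.median(PS[(abs(PS[...,2])<.02)][:,2]))
for k,(u,v,a,b) in box.items():
    s=1/1.5625; m=np.zeros(PT.shape[:2],bool); m[int((v-b)*s):int((v+b)*s),int((u-a)*s):int((u+a)*s)]=1
    m&=PT[...,2]>.006
    c,wh,yaw=rect(PT,m)
    # side view: points in a world box round it
    lo,hi=PT[m].min(0)-.012,PT[m].max(0)+.012
    ms=(PS[...,:2]>lo[:2]).all(-1)&(PS[...,:2]<hi[:2]).all(-1)&(PS[...,2]>.006)&(PS[...,2]<.06)
    c2,wh2,y2=rect(PS,ms)
    print(k,'TOP',c,wh,yaw,'ztop',(np.percentile(PT[m][:,2],[50,95])*1e3).round(1),'med',(np.median(PT[m],0)*1e3).round(1),'SIDE',c2,wh2,y2,(np.percentile(PS[ms][:,2],[50,95])*1e3).round(1))
cv2.imwrite('pics/crop.png',cv2.resize(T['im'][110:235,110:415],(800,328),interpolation=cv2.INTER_CUBIC))
E
```

```text
table z 0.000502340674674695 0.000925054727062502
red TOP [494.8 202.4] [150.1 417.3] -1.481 ztop [17.1 21.7] med [476.  376.8  17.1] SIDE [483.6 209.3] [161.1 420.1] 1.509 [15.4 27.8]
yel TOP [564.9  74.8] [ 56.8 301.2] 0.417 ztop [15.4 20.1] med [646.9 112.6  15.4] SIDE [574.7  64. ] [164.5 299.5] -0.077 [17.  28.7]
glue TOP [577.7  18.6] [ 52.9 279.7] 0.031 ztop [24.3 29. ] med [666.6  14.8  24.3] SIDE [573.2  19. ] [ 75.8 295.1] -0.058 [21.7 29.3]
tape TOP [558.4 -64.2] [ 45.8 256.9] -0.587 ztop [23.4 27.2] med [ 644.3 -120.8   23.4] SIDE [552.5 -78.4] [150.6 253.6] 0.025 [18.1 27.8]
black TOP [ 450.7 -228.4] [107.9 419.5] -1.264 ztop [16.  21.9] med [ 498.6 -390.9   16. ] SIDE [ 500.3 -212.5] [147.9 415. ] 1.564 [15.4 27.2]
gtray TOP [469.3 139.3] [184.7 305.1] 1.529 ztop [14.1 28.9] med [478.1 167.4  14.1] SIDE [479.  142.2] [198.5 317.7] -1.567 [15.3 28. ]
btray TOP [ 465.5 -144.2] [167.  263.3] 1.556 ztop [13.9 28.9] med [ 480.2 -167.1   13.9] SIDE [ 477.9 -142.9] [152.8 269.7] -1.533 [16.1 27.8]
pink TOP [ 568.6 -144.7] [ 87.2 360.7] -0.558 ztop [15.4 19.6] med [ 661.  -227.1   15.4] SIDE [ 581.2 -135.5] [270.1 309.3] 0.002 [15.7 27.2]
bluem TOP [547.5 161.5] [118.7 392.3] 0.718 ztop [16.7 22.3] med [655.4 252.6  16.7] SIDE [582.4 139.2] [311.1 323.8] -1.571 [16.  28.1]
```

View pics/crop.png

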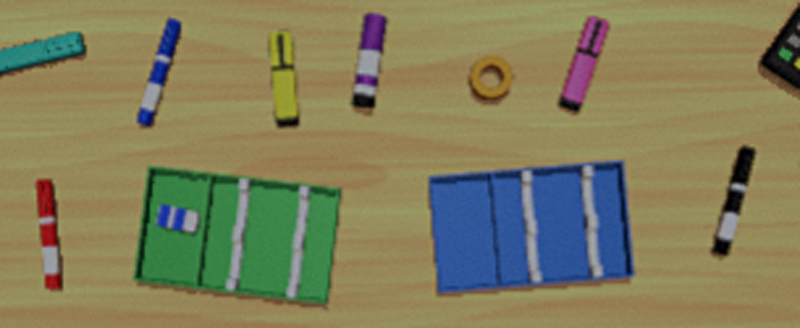

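The crop confirms the five by colour: red marker (48,235), yellow (285,78), glue stick with purple cap up (370,60), orange roll (490,78), black marker (735,200). The rectangles were spoilt by depth outliers, so I redo them with clean components.

```bash
cat > m.py <<'E'
from h import *
def comps(n,d,zmin=.007):
    P=pts(n,cv2.medianBlur(d,5)); m=((P[...,2]>zmin)&(P[...,2]<.05)&(P[...,0]>.25)&(P[...,0]<.8)&(abs(P[...,1])<.55)).astype(np.uint8)
    m=cv2.morphologyEx(m,cv2.MORPH_OPEN,np.ones((3,3)))
    k,l=cv2.connectedComponents(m); out=[]
    for i in range(1,k):
        s=l==i
        if s.sum()<60: continue
        Q=P[s]; (c,(w,h),a)=cv2.minAreaRect((Q[:,:2]*1000).astype(np.float32)); b=cv2.boxPoints((c,(w,h),a))
        e=max([b[1]-b[0],b[2]-b[1]],key=np.linalg.norm); y=np.arctan2(e[1],e[0])
        q=Q[:,:2]-Q[:,:2].mean(0); v=np.linalg.svd(q,full_matrices=False)[2][0]; yp=np.arctan2(v[1],v[0])
        f=lambda y:round(float((y+np.pi/2)%np.pi-np.pi/2),3)
        out.append((np.round(c,1),np.round(sorted((w,h)),1),f(y),f(yp),(Q.mean(0)*1e3).round(1),np.percentile(Q[:,2]*1e3,[50,90]).round(1),s))
    return out
E
python3 - <<'E'
from m import *
for n in('top','side'):
    print(n)
    for o in comps(n,np.load(n+'.npz')['d']): print(*o[:6])
E
```

```text
top
[ 784.1 -292.2] [ 27.  210.9] 1.567 -1.492 [ 784.  -290.3   32.4] [31.7 45.5]
[781.8 133.5] [34.3 57.3] -1.536 1.56 [779.4 132.5  15.6] [16.2 17.3]
[777.9  -2.1] [21.  86.1] -1.274 -1.17 [777.9  -0.8  14.9] [10.7 32.7]
[ 697.9 -497.6] [ 76.4 156.4] -0.592 -0.543 [ 695.6 -491.5   37.5] [37.7 48. ]
[667.3  15. ] [ 26.2 103.3] -0.154 -0.158 [666.7  14.6  23.1] [24.1 26.2]
[ 661.7 -228.9] [ 29.  109.7] -0.377 -0.385 [ 660.9 -228.1   14.8] [15.3 16.6]
[659.1 253.7] [ 18.8 120.9] -0.324 -0.313 [658.2 253.   15.4] [16.3 17.5]
[659.8 522.6] [74.9 75. ] -1.284 -0.373 [656.5 514.   35.6] [38.8 40.2]
[683.4 392.2] [ 27.4 106.7] -1.328 -1.345 [683.  390.6  15. ] [15.6 16.7]
[648.8 112.6] [ 26.1 105.4] 0.061 0.071 [648.4 112.2  14.8] [15.2 16.6]
[ 645.  -122.5] [43.7 47. ] -0.801 -0.483 [ 644.3 -121.8   21.3] [22.4 23.3]
[ 501.  -393.1] [ 19.  121.5] -0.292 -0.283 [ 501.  -391.6   14.9] [15.6 17.3]
[ 482.5 -229.9] [ 14.1 127.3] 0.075 0.07 [ 482.2 -229.7   12. ] [ 9.7 22.4]
[ 509.7 -268.5] [ 9.3 72.5] 0.109 0.09 [ 510.  -267.6   17.5] [19.3 22. ]
[ 477.6 -162. ] [ 14.3 127.3] 0.069 0.068 [ 476
[... 1038 characters left out ...]
.4 18.9]
[780.8  -5.4] [27.9 94.6] -1.35 -1.191 [782.2  -6.5  24.7] [18.3 46.1]
[674.5  10.4] [ 23.4 117.7] -0.161 -0.179 [664.4   7.4  21.2] [23.2 27.4]
[ 784.9 -289.3] [ 28.2 221.9] -1.563 -1.469 [ 786.6 -302.4   29.2] [29.8 45.9]
[ 645.7 -126.5] [45.1 47.9] -0.747 0.767 [ 643.7 -128.2   20. ] [22.2 25.3]
[ 479.1 -162.7] [136.  224.6] -1.504 -1.54 [ 478.4 -168.6   16.5] [17.4 23.5]
[ 661.4 -231.3] [ 27.  112.3] -0.361 -0.361 [ 656.  -233.2   14.8] [16.  17.8]
[ 311.2 -195.4] [ 27.1 106.5] 1.499 1.499 [ 308.  -201.1   22.4] [23.9 26.5]
[ 690.3 -494.7] [ 74.2 136. ] -0.601 -0.568 [ 683.  -495.9   36.2] [36.4 47. ]
[ 504.  -395.1] [ 19.2 125. ] -0.308 -0.299 [ 499.7 -396.9   15.6] [16.5 18.8]
```

All points are consistent: heights are 16–27 mm for the things and 9.7 mm for the rib tops, the ribs are 68 mm apart, and top and side views agree to about 3 mm. Now I work out the chain of moves in tool axes.

```bash
cat > plan.py <<'E'
from h import *
import sys
mk=lambda x,y,z,w:(np.array([x,y,z],float),R.from_euler('xyz',[np.pi,0,w]))
def delta(cur,t):
    p=cur[1].inv().apply(t[0]-cur[0]); r=(cur[1].inv()*t[1]).as_rotvec(); p=p.round(0); r=np.array([0,0,r[2].round(2)])
    return p,r[2],(cur[0]+cur[1].apply(p),cur[1]*R.from_rotvec(r))
picks={'red':(478.3,379.5,3,3.225,509,-194,14,1.643),'yel':(650,112,3,3.2,451,-198,14,1.643),'glue':(668,14,5,2.985,500,127,16,1.43),'tape':(645.3,-124,4,1.643,472.5,-90.2,8,1.643),'black':(502,-393.5,3,2.847,442.6,135.1,14,1.43)}
def chain(names,Z=110):
    o=ctrl.get_obs(); e=o['ee_pos']*1000; cur=mk(*e,o['eef_rot'][2]); print('now',e.round(1),o['eef_rot'].round(3))
    for n in names:
        x,y,z,w,X,Y,ZZ,W=picks[n]
        for lab,t in(('above',(x,y,Z,w)),('down',(x,y,z,w)),('up',(x,y,Z,w)),('carry',(X,Y,Z,W)),('lower',(X,Y,ZZ,W)),('raise',(X,Y,Z,W))):
            p,r,cur=delta(cur,mk(*t)); print(n,lab,p.astype(int),round(r,2),'->',cur[0].round(),round(cur[1].as_euler('xyz')[2],2))
if __name__=='__main__': chain(sys.argv[1:] or list(picks))
E
python3 plan.py
```

```text
now [210.4 507.9 205. ] [-3.141 -0.     2.749]
red above [-297  -16   95] -0.48 -> [479. 379. 110.] -3.05
red down [  0   0 107] 0.0 -> [479. 379.   3.] -3.05
red up [   0    0 -107] 0.0 -> [479. 379. 110.] -3.05
red carry [  20 -574    0] 1.59 -> [ 509. -194.  110.] 1.64
red lower [ 0  0 96] -0.0 -> [ 509. -194.   14.] 1.64
red raise [  0   0 -96] -0.0 -> [ 509. -194.  110.] 1.64
yel above [296 162   0] -1.56 -> [650. 112. 110.] -3.08
yel down [  0   0 107] -0.0 -> [650. 112.   3.] -3.08
yel up [   0    0 -107] -0.0 -> [650. 112. 110.] -3.08
yel carry [ 217 -298    0] 1.56 -> [ 451. -198.  110.] 1.64
yel lower [ 0  0 96] -0.0 -> [ 451. -198.   14.] 1.64
yel raise [  0   0 -96] -0.0 -> [ 451. -198.  110.] 1.64
glue above [196 231   0] -1.35 -> [668.  14. 110.] 2.99
glue down [  0   1 105] 0.0 -> [668.  14.   5.] 2.99
glue up [   0    0 -105] 0.0 -> [668.  14. 110.] 2.99
glue carry [183  86   0] 1.56 -> [500. 127. 110.] 1.43
glue lower [ 0  0 94] -0.0 -> [500. 127.  16.] 1.43
glue raise [  0   0 -94] -0.0 -> [500. 127. 110.] 1.43
tape above [-228  179    0] -0.21 -> [ 645. -124.  110.] 1.64
tape down [  0   0 106] -0.0 -> [ 645. -124.    4.] 1.64
tape up [   0    0 -106] -0.0 -> [ 645. -124.  110.] 1.64
tape carry [  45 -170    0] -0.0 -> [472. -90. 110.] 1.64
tape lower [  0   0 102] -0.0 -> [472. -90.   8.] 1.64
tape raise [   0    0 -102] -0.0 -> [472. -90. 110.] 1.64
black above [-304    9    0] -1.21 -> [ 502. -393.  110.] 2.85
black down [  0   0 107] 0.0 -> [ 502. -393.    3.] 2.85
black up [   0    0 -107] 0.0 -> [ 502. -393.  110.] 2.85
black carry [209 488   0] 1.42 -> [443. 135. 110.] 1.43
black lower [ 1  0 96] -0.0 -> [443. 136.  14.] 1.43
black raise [  0   0 -96] -0.0 -> [443. 136. 110.] 1.43
```

Run:
```python
from h import *
P=pts('top',cv2.medianBlur(np.load('top.npz')['d'],5)).reshape(-1,3)
S=pts('side',cv2.medianBlur(np.load('side.npz')['d'],5)).reshape(-1,3)
for Q in(P,S):
  for x in range(150,800,50):
    print(x,[int(1e3*Q[s][:,2].max()) if (s:=(abs(Q[:,0]*1e3-x-25)<25)&(abs(Q[:,1]*1e3-y-25)<25)&(Q[:,2]<.6)).any() else -1 for y in range(250,700,50)])
  print()
```

```text
150 [551, 561, 562, 348, 375, 229, 226, -1, -1]
200 [2, 2, 544, 539, 463, 387, 276, -1, -1]
250 [1, 2, 2, 1, 1, 323, 311, 238, -1]
300 [2, 2, 2, 2, 2, 162, 243, 225, 152]
350 [1, 1, 1, 2, 2, 2, 31, 165, 70]
400 [15, 2, 18, 2, 2, 2, 2, 2, 2]
450 [17, 2, 18, 2, 2, 2, 145, 146, 4]
500 [16, 2, 19, 2, 2, 1, 147, 149, 4]
550 [5, 2, 1, 1, 2, 1, 77, 85, 6]
600 [18, 2, 2, 2, 40, 42, 41, 2, 2]
650 [17, 16, 17, 17, 41, 41, 42, 2, 2]
700 [4, 13, 14, 2, 19, 36, 2, 1, 2]
750 [1, 2, 1, 1, 2, 1, 1, 2, 2]

150 [555, 527, 502, 347, 416, 399, 319, 316, 319]
200 [3, 2, 511, 489, 468, 405, 352, -1, -1]
250 [2, 2, 2, 3, 465, 343, 378, 386, 321]
300 [2, 2, 2, 3, 3, 161, 240, 310, 247]
350 [2, 2, 3, 3, 4, 3, 156, 165, 163]
400 [23, 6, 18, 3, 3, 3, 2, 3, 4]
450 [24, 2, 18, 4, 3, 3, 143, 147, 4]
500 [24, 2, 19, 3, 3, 3, 147, 146, 8]
550 [21, 2, 3, 2, 3, 5, 89, 96, 9]
600 [17, 1, 2, 2, 44, 42, 42, 4, 9]
650 [17, 18, 19, 18, 43, 42, 43, 5, 3]
700 [2, 17, 13, 6, 41, 43, 3, 6, 3]
750 [1, 2, 2, 4, 3, 4, 2, 3, 4]
```

Careful with the scale: shifts go in shares of 500 mm and turns go in shares of 90 degrees. That gives: -297 mm is -0.594, -180 mm is -0.36, -0.48 rad is -0.3056.

{"op": "arm_command", "data": {"plan": [[[-0.08,-0.124,-0.05,0,0,0,-1],[-0.16,-0.248,-0.09,0,0,0,-1],[-0.194,-0.31,-0.1,0,0,0,-0.3],[-0.194,-0.31,-0.1,0,0,0,-0.3],[-0.28,-0.25,-0.02,0,0,-0.0891,-0.3],[-0.36,-0.2,0.04,0,0,-0.1783,-0.3],[-0.45,-0.14,0.1,0,0,-0.2674,-0.3],[-0.54,-0.07,0.15,0,0,-0.3056,-0.3],[-0.594,-0.032,0.19,0,0,-0.3056,-0.3],[-0.594,-0.032,0.19,0,0,-0.3056,-0.3],[-0.594,-0.032,0.19,0,0,-0.3056,-0.3],[-0.594,-0.032,0.19,0,0,-0.3056,-0.3]]], "squeeze": 15}}

```text
time_s: 1.3
ee_pos: [0.4785, 0.3793, 0.1096]
eef_rot: [-3.141, -0.002, -3.055]
force: [-0.2, -0.6, 0.6]
grip_width: 0.0609
grip_force: 0.0
```

In the tool's units: 107 mm is 0.214, 105 mm is 0.21.

{"op": "arm_command", "data": {"plan": [[[0,0,0.08,0,0,0,-0.3],[0,0,0.15,0,0,0,-0.3],[0,0,0.19,0,0,0,-0.3],[0,0,0.21,0,0,0,-0.3],[0,0,0.214,0,0,0,-0.3],[0,0,0.214,0,0,0,-0.3],[0,0,0.214,0,0,0,0.5],[0,0,0.214,0,0,0,1],[0,0,0.214,0,0,0,1],[0,0,0.214,0,0,0,1],[0,0,0.214,0,0,0,1],[0,0,0.214,0,0,0,1]]]}}

```text
time_s: 2.5
ee_pos: [0.4788, 0.3796, 0.0034]
eef_rot: [-3.142, -0.0, -3.054]
force: [-0.4, -0.4, 0.8]
grip_width: 0.0178
grip_force: 15.0
```

In the tool's units: -430 mm is -0.86, -107 mm is -0.214, 1.3 rad is 0.8276.

{"op": "arm_command", "data": {"plan": [[[0,0,-0.05,0,0,0,1],[0,0,-0.13,0,0,0,1],[0,-0.04,-0.2,0,0,0.0637,1],[0,-0.12,-0.214,0,0,0.1401,1],[0.008,-0.216,-0.214,0,0,0.2292,1],[0.012,-0.312,-0.214,0,0,0.3183,1],[0.016,-0.408,-0.214,0,0,0.4074,1],[0.02,-0.504,-0.214,0,0,0.4966,1],[0.024,-0.6,-0.214,0,0,0.5857,1],[0.028,-0.696,-0.214,0,0,0.6748,1],[0.03,-0.792,-0.214,0,0,0.7639,1],[0.032,-0.86,-0.214,0,0,0.8276,1]]]}}

```text
time_s: 3.7
ee_pos: [0.5001, -0.0528, 0.1106]
eef_rot: [3.141, 0.0, 1.922]
force: [0.7, -0.2, 0.4]
grip_width: 0.0176
grip_force: 15.0
```

Run:
```python
from plan import *
o=ctrl.get_obs(); cur=mk(*(o['ee_pos']*1000),o['eef_rot'][2]); print(o['grip_width'],*delta(cur,mk(509,-194,110,1.643))[:2])
```

```text
0.017552702402913536 [-136.  -40.    1.] 0.28
```

In the tool's units: -136 mm is -0.272, -125 mm is -0.25, 0.28 rad is 0.1783.

{"op": "arm_command", "data": {"plan": [[[-0.09,-0.026,0,0,0,0.0764,1],[-0.18,-0.054,0,0,0,0.1528,1],[-0.25,-0.074,0,0,0,0.1783,1],[-0.272,-0.08,0.002,0,0,0.1783,1],[-0.272,-0.08,0.05,0,0,0.1783,1],[-0.272,-0.08,0.11,0,0,0.1783,1],[-0.272,-0.08,0.15,0,0,0.1783,1],[-0.272,-0.08,0.174,0,0,0.1783,1],[-0.272,-0.08,0.186,0,0,0.1783,1],[-0.272,-0.08,0.192,0,0,0.1783,1],[-0.272,-0.08,0.192,0,0,0.1783,1],[-0.272,-0.08,0.192,0,0,0.1783,1]]]}}

```text
time_s: 4.9
ee_pos: [0.5109, -0.1916, 0.0152]
eef_rot: [3.141, 0.001, 1.649]
force: [0.3, -0.1, 0.1]
grip_width: 0.0181
grip_force: 15.0
```

In the tool's units: -96 mm is -0.192, -80 mm is -0.16.

{"op": "arm_command", "data": {"plan": [[[0,0,0.002,0,0,0,1],[0,0,0.004,0,0,0,1],[0,0,0.004,0,0,0,0.55],[0,0,0.004,0,0,0,0.35],[0,0,0.004,0,0,0,0.35],[0,0,0.004,0,0,0,0.35],[0,0,-0.02,0,0,0,0.35],[0,0,-0.08,0,0,0,0.35],[0,0,-0.16,0,0,0,0],[0,0,-0.192,0,0,0,-0.3],[0,0,-0.192,0,0,0,-0.3],[0,0,-0.192,0,0,0,-0.3]]]}}

```text
time_s: 6.1
ee_pos: [0.5103, -0.1914, 0.1104]
eef_rot: [3.142, 0.0, 1.649]
force: [-0.1, -1.0, 0.1]
grip_width: 0.0588
grip_force: 0.0
```

Run:
```python
from plan import *
chain(['yel'])
im,d=snap('side'); cv2.imwrite('pics/s1.png',cv2.resize(im[180:300,220:360],(700,600),interpolation=cv2.INTER_CUBIC))
```

```text
now [ 510.3 -191.4  110.4] [3.142 0.    1.649]
yel above [292 163   0] -1.55 -> [650. 112. 110.] -3.08
yel down [  0   0 107] -0.0 -> [650. 112.   3.] -3.08
yel up [   0    0 -107] -0.0 -> [650. 112. 110.] -3.08
yel carry [ 216 -298    0] 1.56 -> [ 451. -197.  110.] 1.64
yel lower [ 0  0 96] -0.0 -> [ 451. -197.   14.] 1.64
yel raise [  0   0 -96] -0.0 -> [ 451. -197.  110.] 1.64
```

View pics/s1.png

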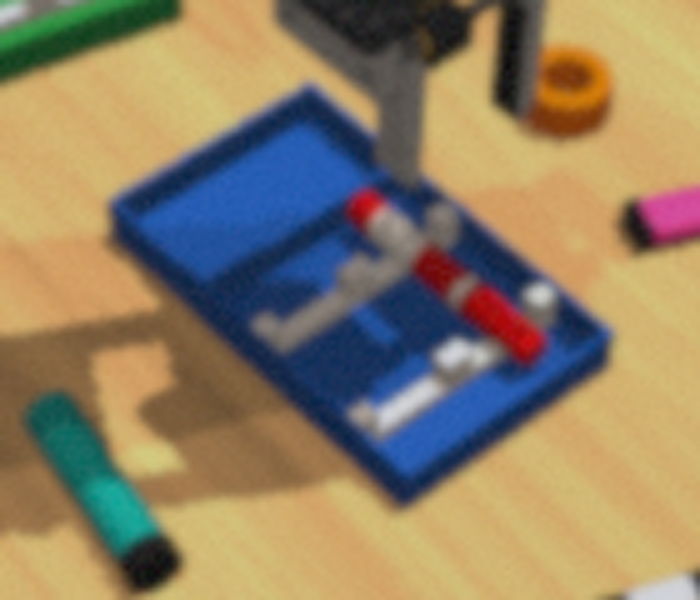

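The crop shows the red marker lying in the groove on both ribs, ends at (368,210) and (530,345). Next is the yellow highlighter.

In the tool's units: 292 mm is 0.584, 112 mm is 0.224, -1.55 rad is -0.9868.

{"op": "arm_command", "data": {"plan": [[[0.056,0.03,0,0,0,-0.0891,-0.3],[0.112,0.062,0,0,0,-0.1783,-0.3],[0.168,0.094,0,0,0,-0.2674,-0.3],[0.224,0.124,0,0,0,-0.3565,-0.3],[0.28,0.156,0,0,0,-0.4456,-0.3],[0.336,0.188,0,0,0,-0.5348,-0.3],[0.392,0.22,0,0,0,-0.6239,-0.3],[0.448,0.25,0,0,0,-0.713,-0.3],[0.504,0.282,0,0,0,-0.8021,-0.3],[0.56,0.312,0,0,0,-0.8913,-0.3],[0.584,0.326,0,0,0,-0.974,-0.3],[0.584,0.326,0,0,0,-0.9868,-0.3]]]}}

```text
time_s: 7.35
ee_pos: [0.6499, 0.1139, 0.1085]
eef_rot: [-3.142, -0.003, -3.08]
force: [-0.1, -0.6, -0.5]
grip_width: 0.061
grip_force: 0.0
```

In the tool's units: 107 mm is 0.214, 105 mm is 0.21.

{"op": "arm_command", "data": {"plan": [[[0,0,0.06,0,0,0,-0.3],[0,0,0.14,0,0,0,-0.3],[0,0,0.19,0,0,0,-0.3],[0,0,0.21,0,0,0,-0.3],[0,0,0.214,0,0,0,-0.3],[0,0,0.214,0,0,0,-0.3],[0,0,0.214,0,0,0,-0.3]]]}}

```text
time_s: 8.05
ee_pos: [0.651, 0.1122, 0.005]
eef_rot: [3.141, 0.002, -3.085]
force: [-0.1, 0.4, 0.4]
grip_width: 0.0608
grip_force: 0.0
```

Close and lift a little.

{"op": "arm_command", "data": {"plan": [[[0,0,0.004,0,0,0,0],[0,0,0.004,0,0,0,0.5],[0,0,0.004,0,0,0,1],[0,0,0.004,0,0,0,1],[0,0,0.004,0,0,0,1],[0,0,0.004,0,0,0,1],[0,0,-0.04,0,0,0,1],[0,0,-0.12,0,0,0,1],[0,0,-0.19,0,0,0,1],[0,0,-0.21,0,0,0,1],[0,0,-0.21,0,0,0,1]]]}}

```text
time_s: 9.15
ee_pos: [0.6508, 0.1124, 0.1099]
eef_rot: [3.141, 0.003, -3.084]
force: [-0.0, -0.4, -1.2]
grip_width: 0.0259
grip_force: 15.0
```

Run:
```python
from plan import *
o=ctrl.get_obs(); cur=mk(*(o['ee_pos']*1000),o['eef_rot'][2]); print(o['grip_width'],*delta(cur,mk(451,-198,110,1.643))[:2])
```

```text
0.025891563783554283 [ 217. -298.   -0.] 1.56
```

In the tool's units: -298 mm is -0.596, 217 mm is 0.434, 1.56 rad is 0.9931.

{"op": "arm_command", "data": {"plan": [[[0.038,-0.054,0,0,0,0.0891,1],[0.078,-0.108,0,0,0,0.1783,1],[0.118,-0.162,0,0,0,0.2674,1],[0.156,-0.216,0,0,0,0.3565,1],[0.196,-0.27,0,0,0,0.4456,1],[0.234,-0.324,0,0,0,0.5348,1],[0.274,-0.378,0,0,0,0.6239,1],[0.312,-0.432,0,0,0,0.713,1],[0.352,-0.486,0,0,0,0.8021,1],[0.392,-0.54,0,0,0,0.8913,1],[0.434,-0.596,0,0,0,0.974,1],[0.434,-0.596,0,0,0,0.9931,1]]]}}

```text
time_s: 10.35
ee_pos: [0.4482, -0.1997, 0.1067]
eef_rot: [-3.139, -0.001, 1.631]
force: [0.6, 0.0, -0.5]
grip_width: 0.0259
grip_force: 15.0
```

In the tool's units: 96 mm is 0.192, 93 mm is 0.186.

{"op": "arm_command", "data": {"plan": [[[0,0,0.05,0,0,0,1],[0,0,0.11,0,0,0,1],[0,0,0.15,0,0,0,1],[0,0,0.174,0,0,0,1],[0,0,0.186,0,0,0,1],[0,0,0.192,0,0,0,1],[0,0,0.192,0,0,0,1],[0,0,0.192,0,0,0,1]]]}}

```text
time_s: 11.15
ee_pos: [0.451, -0.1978, 0.0131]
eef_rot: [3.141, 0.001, 1.639]
force: [-0.0, 0.5, -0.6]
grip_width: 0.0257
grip_force: 15.0
```

In the tool's units: -96 mm is -0.192, -80 mm is -0.16.

{"op": "arm_command", "data": {"plan": [[[0,0,0,0,0,0,0.4],[0,0,0,0,0,0,0.2],[0,0,0,0,0,0,0.2],[0,0,0,0,0,0,0.2],[0,0,-0.02,0,0,0,0.2],[0,0,-0.08,0,0,0,0.2],[0,0,-0.16,0,0,0,0],[0,0,-0.192,0,0,0,-0.3],[0,0,-0.192,0,0,0,-0.3],[0,0,-0.192,0,0,0,-0.3]]]}}

```text
time_s: 12.15
ee_pos: [0.4504, -0.1975, 0.1083]
eef_rot: [3.142, 0.0, 1.639]
force: [-0.4, -0.3, 0.0]
grip_width: 0.0607
grip_force: 0.0
```

Run:
```python
from plan import *
chain(['glue'])
im,d=snap('side'); cv2.imwrite('pics/s2.png',cv2.resize(im[180:300,220:360],(700,600),interpolation=cv2.INTER_CUBIC))
```

```text
now [ 450.4 -197.5  108.3] [3.142 0.    1.639]
glue above [196 231  -2] -1.35 -> [668.  14. 110.] 2.99
glue down [  0   0 105] 0.0 -> [668.  14.   5.] 2.99
glue up [   0    0 -105] 0.0 -> [668.  14. 110.] 2.99
glue carry [183  86   0] 1.56 -> [500. 127. 110.] 1.43
glue lower [ 0  0 94] -0.0 -> [500. 127.  16.] 1.43
glue raise [  0   0 -94] -0.0 -> [500. 127. 110.] 1.43
```

View pics/s2.png

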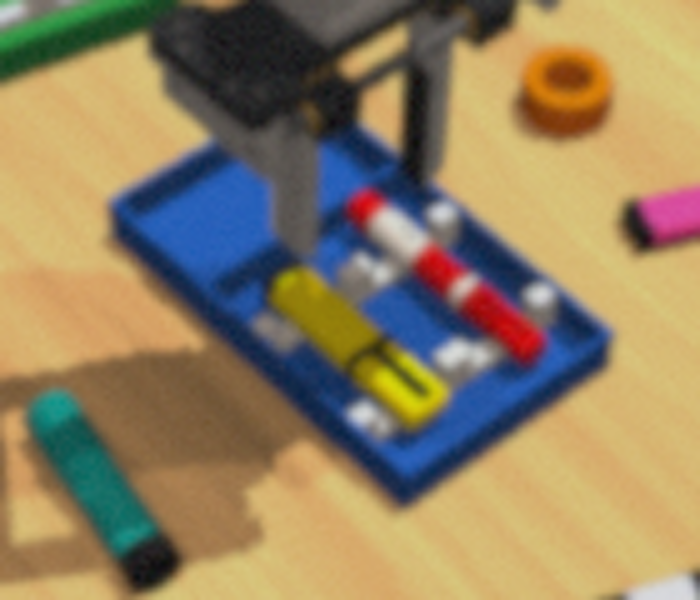

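The highlighter lies in the groove nearest the camera, from (290,285) to (425,405), on both ribs, and the red marker is undisturbed. Next is the glue stick.

In the tool's units: 231 mm is 0.462, 196 mm is 0.392, -1.35 rad is -0.8594.

{"op": "arm_command", "data": {"plan": [[[0.04,0.046,0,0,0,-0.0891,-0.3],[0.08,0.094,0,0,0,-0.1783,-0.3],[0.12,0.142,0,0,0,-0.2674,-0.3],[0.16,0.19,0,0,0,-0.3565,-0.3],[0.202,0.238,0,0,0,-0.4456,-0.3],[0.242,0.286,0,0,0,-0.5348,-0.3],[0.284,0.334,0,0,0,-0.6239,-0.3],[0.324,0.382,0,0,0,-0.713,-0.3],[0.364,0.428,0,0,0,-0.7958,-0.3],[0.392,0.462,-0.004,0,0,-0.8594,-0.3],[0.392,0.462,-0.004,0,0,-0.8594,-0.3],[0.392,0.462,-0.004,0,0,-0.8594,-0.3]]]}}

```text
time_s: 13.4
ee_pos: [0.667, 0.0136, 0.1088]
eef_rot: [-3.141, -0.002, 2.987]
force: [-0.1, -0.4, 0.9]
grip_width: 0.0609
grip_force: 0.0
```

In the tool's units: 105 mm is 0.21, 102 mm is 0.204.

{"op": "arm_command", "data": {"plan": [[[0,0,0.06,0,0,0,-0.3],[0,0,0.14,0,0,0,-0.3],[0,0,0.186,0,0,0,-0.3],[0,0,0.204,0,0,0,-0.3],[0,0,0.21,0,0,0,-0.3],[0,0,0.21,0,0,0,0],[0,0,0.21,0,0,0,0.4],[0,0,0.21,0,0,0,1],[0,0,0.21,0,0,0,1],[0,0,0.21,0,0,0,1],[0,0,0.21,0,0,0,1]]]}}

```text
time_s: 14.5
ee_pos: [0.668, 0.0136, 0.0059]
eef_rot: [3.142, 0.001, 2.989]
force: [-1.0, 0.3, 4.7]
grip_width: 0.0271
grip_force: 15.0
```

In the tool's units: -105 mm is -0.21, -90 mm is -0.18.

{"op": "arm_command", "data": {"plan": [[[0,0,-0.03,0,0,0,1],[0,0,-0.1,0,0,0,1],[0,0,-0.18,0,0,0,1],[0,0,-0.21,0,0,0,1],[0,0,-0.21,0,0,0,1]]]}}

```text
time_s: 15.0
ee_pos: [0.6688, 0.0136, 0.1134]
eef_rot: [3.141, 0.005, 2.989]
force: [0.5, 0.0, -0.3]
grip_width: 0.0268
grip_force: 15.0
```

Run:
```python
from plan import *
o=ctrl.get_obs(); cur=mk(*(o['ee_pos']*1000),o['eef_rot'][2]); print(o['grip_width'],*delta(cur,mk(500,127,110,1.43))[:2])
```

```text
0.02680644057557065 [184.  86.   3.] 1.56
```

In the tool's units: 184 mm is 0.368, 165 mm is 0.33, 1.56 rad is 0.9931.

{"op": "arm_command", "data": {"plan": [[[0.032,0.016,0,0,0,0.0891,1],[0.066,0.03,0,0,0,0.1783,1],[0.098,0.046,0,0,0,0.2674,1],[0.132,0.062,0,0,0,0.3565,1],[0.164,0.076,0,0,0,0.4456,1],[0.198,0.092,0,0,0,0.5348,1],[0.23,0.108,0,0,0,0.6239,1],[0.264,0.124,0,0,0,0.713,1],[0.296,0.138,0,0,0,0.8021,1],[0.33,0.154,0,0,0,0.8913,1],[0.368,0.172,0,0,0,0.974,1],[0.368,0.172,0,0,0,0.9931,1]]]}}

```text
time_s: 16.2
ee_pos: [0.4967, 0.1275, 0.1088]
eef_rot: [-3.138, 0.001, 1.425]
force: [0.9, -0.2, 0.1]
grip_width: 0.0267
grip_force: 15.0
```

In the tool's units: 91 mm is 0.182, 88 mm is 0.176.

{"op": "arm_command", "data": {"plan": [[[0,0,0.05,0,0,0,1],[0,0,0.11,0,0,0,1],[0,0,0.144,0,0,0,1],[0,0,0.166,0,0,0,1],[0,0,0.176,0,0,0,1],[0,0,0.182,0,0,0,1],[0,0,0.182,0,0,0,1],[0,0,0.182,0,0,0,1]]]}}

```text
time_s: 17.0
ee_pos: [0.4994, 0.1267, 0.02]
eef_rot: [3.141, -0.0, 1.429]
force: [-0.7, 0.1, -1.4]
grip_width: 0.0265
grip_force: 15.0
```

{"op": "arm_command", "data": {"plan": [[[0,0,0.004,0,0,0,1],[0,0,0.008,0,0,0,1],[0,0,0.008,0,0,0,1],[0,0,0.008,0,0,0,0.35],[0,0,0.008,0,0,0,0.22],[0,0,0.008,0,0,0,0.22],[0,0,0.008,0,0,0,0.22],[0,0,-0.016,0,0,0,0.22],[0,0,-0.08,0,0,0,0.22],[0,0,-0.15,0,0,0,0],[0,0,-0.18,0,0,0,-0.5],[0,0,-0.18,0,0,0,-0.6]]]}}

```text
time_s: 18.2
ee_pos: [0.5001, 0.1268, 0.1123]
eef_rot: [3.137, -0.001, 1.429]
force: [-0.5, 0.2, -0.1]
grip_width: 0.0574
grip_force: 0.0
```

Run:
```python
from plan import *
chain(['tape'])
im,d=snap('side'); cv2.imwrite('pics/s3.png',cv2.resize(im[120:210,170:275],(700,600),interpolation=cv2.INTER_CUBIC))
```

```text
now [500.1 126.8 112.3] [ 3.137e+00 -1.000e-03  1.429e+00]
tape above [-228  179    2] -0.21 -> [ 645. -124.  110.] 1.64
tape down [  0   0 106] -0.0 -> [ 645. -124.    4.] 1.64
tape up [   0    0 -106] -0.0 -> [ 645. -124.  110.] 1.64
tape carry [  46 -170    0] -0.0 -> [472. -90. 110.] 1.64
tape lower [  0   0 102] -0.0 -> [472. -90.   8.] 1.64
tape raise [   0    0 -102] -0.0 -> [472. -90. 110.] 1.64
```

View pics/s3.png

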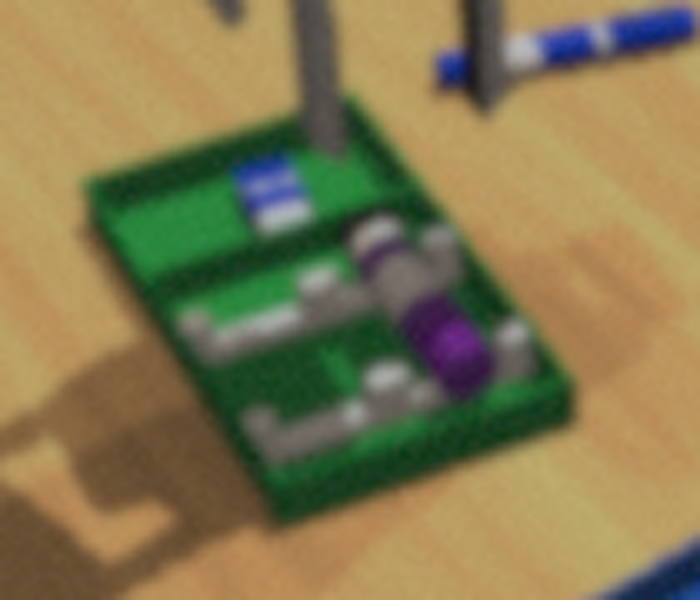

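The glue stick, (380,240) to (465,365), lies on both ribs in the far groove, and the eraser at (275,195) is undisturbed. Next is the tape.

In the tool's units: -228 mm is -0.456, -213 mm is -0.426, -0.21 rad is -0.1337.

{"op": "arm_command", "data": {"plan": [[[-0.072,0.056,0,0,0,-0.0191,-0.6],[-0.144,0.114,0,0,0,-0.0446,-0.6],[-0.216,0.17,0,0,0,-0.0637,-0.6],[-0.288,0.226,0,0,0,-0.0891,-0.6],[-0.36,0.282,0,0,0,-0.1082,-0.6],[-0.426,0.334,0,0,0,-0.1337,-0.6],[-0.456,0.358,0.004,0,0,-0.1337,-0.6],[-0.456,0.358,0.004,0,0,-0.1337,-0.6],[-0.456,0.358,0.004,0,0,-0.1337,-0.6],[-0.456,0.358,0.004,0,0,-0.1337,-0.6]]]}}

```text
time_s: 19.25
ee_pos: [0.6434, -0.1233, 0.1069]
eef_rot: [-3.141, -0.0, 1.64]
force: [-0.1, 0.7, -0.2]
grip_width: 0.0751
grip_force: 0.0
```

In the tool's units: 106 mm is 0.212, 103 mm is 0.206.

{"op": "arm_command", "data": {"plan": [[[0,0,0.06,0,0,0,-0.6],[0,0,0.14,0,0,0,-0.6],[0,0,0.186,0,0,0,-0.6],[0,0,0.206,0,0,0,-0.6],[0,0,0.212,0,0,0,-0.6],[0,0,0.212,0,0,0,-0.3],[0,0,0.212,0,0,0,0.2],[0,0,0.212,0,0,0,1],[0,0,0.212,0,0,0,1],[0,0,0.212,0,0,0,1],[0,0,0.212,0,0,0,1]]]}}

```text
time_s: 20.35
ee_pos: [0.6444, -0.1245, 0.0024]
eef_rot: [3.14, 0.0, 1.639]
force: [-0.5, 0.6, 6.2]
grip_width: 0.0486
grip_force: 15.0
```

{"op": "arm_command", "data": {"plan": [[[0,0,-0.03,0,0,0,1],[0,0,-0.1,0,0,0,1],[0,0,-0.18,0,0,0,1],[0,0,-0.212,0,0,0,1],[0,0,-0.212,0,0,0,1]]]}}

```text
time_s: 20.85
ee_pos: [0.6449, -0.1247, 0.1103]
eef_rot: [3.137, 0.001, 1.639]
force: [0.2, 0.1, -0.2]
grip_width: 0.0483
grip_force: 15.0
```

Run:
```python
from plan import *
o=ctrl.get_obs(); cur=mk(*(o['ee_pos']*1000),o['eef_rot'][2]); print(o['grip_width'],*delta(cur,mk(472.5,-90.2,110,1.643))[:2])
```

```text
0.04829553463980701 [  46. -170.    0.] -0.0
```

In the tool's units: -170 mm is -0.34, 100 mm is 0.2.

{"op": "arm_command", "data": {"plan": [[[0.02,-0.074,0,0,0,0,1],[0.04,-0.15,0,0,0,0,1],[0.06,-0.224,0,0,0,0,1],[0.08,-0.296,0,0,0,0,1],[0.092,-0.34,0,0,0,0,1],[0.092,-0.34,0,0,0,0,1],[0.092,-0.34,0.06,0,0,0,1],[0.092,-0.34,0.12,0,0,0,1],[0.092,-0.34,0.164,0,0,0,1],[0.092,-0.34,0.188,0,0,0,1],[0.092,-0.34,0.2,0,0,0,1],[0.092,-0.34,0.2,0,0,0,1]]]}}

```text
time_s: 22.05
ee_pos: [0.4711, -0.09, 0.0069]
eef_rot: [-3.141, -0.0, 1.639]
force: [0.1, 0.4, -0.6]
grip_width: 0.0484
grip_force: 15.0
```

In the tool's units: -103 mm is -0.206, -85 mm is -0.17.

{"op": "arm_command", "data": {"plan": [[[0,0,0.002,0,0,0,1],[0,0,0.002,0,0,0,1],[0,0,0.002,0,0,0,-0.15],[0,0,0.002,0,0,0,-0.25],[0,0,0.002,0,0,0,-0.25],[0,0,0.002,0,0,0,-0.25],[0,0,-0.02,0,0,0,-0.25],[0,0,-0.09,0,0,0,-0.25],[0,0,-0.17,0,0,0,-0.25],[0,0,-0.206,0,0,0,-0.25],[0,0,-0.206,0,0,0,-0.25]]]}}

```text
time_s: 23.15
ee_pos: [0.4725, -0.0904, 0.1137]
eef_rot: [3.137, 0.002, 1.639]
force: [0.5, 0.5, -0.2]
grip_width: 0.059
grip_force: 0.0
```

```bash
python3 plan.py black
```

```text
now [472.5 -90.4 113.7] [3.137e+00 2.000e-03 1.639e+00]
black above [-304    9    4] -1.21 -> [ 502. -393.  110.] 2.85
black down [  0   0 107] 0.0 -> [ 502. -393.    3.] 2.85
black up [   0    0 -107] 0.0 -> [ 502. -393.  110.] 2.85
black carry [209 489   0] 1.42 -> [443. 135. 110.] 1.43
black lower [ 0  0 96] -0.0 -> [443. 135.  14.] 1.43
black raise [  0   0 -96] -0.0 -> [443. 135. 110.] 1.43
```

In the tool's units: -304 mm is -0.608, -272 mm is -0.544, -1.21 rad is -0.7703.

{"op": "arm_command", "data": {"plan": [[[-0.068,0.002,0,0,0,-0.0828,-0.3],[-0.136,0.004,0,0,0,-0.1719,-0.3],[-0.204,0.006,0,0,0,-0.2546,-0.3],[-0.272,0.008,0,0,0,-0.3438,-0.3],[-0.34,0.01,0,0,0,-0.4265,-0.3],[-0.408,0.012,0,0,0,-0.5157,-0.3],[-0.476,0.014,0,0,0,-0.5984,-0.3],[-0.544,0.016,0,0,0,-0.6875,-0.3],[-0.608,0.018,0.004,0,0,-0.7703,-0.3],[-0.608,0.018,0.004,0,0,-0.7703,-0.3],[-0.608,0.018,0.004,0,0,-0.7703,-0.3]]]}}

```text
time_s: 24.25
ee_pos: [0.5003, -0.3926, 0.1071]
eef_rot: [3.141, -0.002, 2.847]
force: [-0.3, -0.1, 0.2]
grip_width: 0.0609
grip_force: 0.0
```

In the tool's units: 107 mm is 0.214, 104 mm is 0.208.

{"op": "arm_command", "data": {"plan": [[[0,0,0.06,0,0,0,-0.3],[0,0,0.14,0,0,0,-0.3],[0,0,0.19,0,0,0,-0.3],[0,0,0.208,0,0,0,-0.3],[0,0,0.214,0,0,0,-0.3],[0,0,0.214,0,0,0,0],[0,0,0.214,0,0,0,0.4],[0,0,0.214,0,0,0,1],[0,0,0.214,0,0,0,1],[0,0,0.214,0,0,0,1],[0,0,0.214,0,0,0,1],[0,0,0.214,0,0,0,1]]]}}

```text
time_s: 25.45
ee_pos: [0.5009, -0.3928, 0.0016]
eef_rot: [-3.142, 0.0, 2.849]
force: [0.4, -0.3, 1.3]
grip_width: 0.0177
grip_force: 15.0
```

In the tool's units: -107 mm is -0.214, -90 mm is -0.18.

{"op": "arm_command", "data": {"plan": [[[0,0,-0.03,0,0,0,1],[0,0,-0.1,0,0,0,1],[0,0,-0.18,0,0,0,1],[0,0,-0.214,0,0,0,1],[0,0,-0.214,0,0,0,1]]]}}

```text
time_s: 25.95
ee_pos: [0.5019, -0.3936, 0.1125]
eef_rot: [-3.139, 0.005, 2.849]
force: [0.2, -0.8, 0.1]
grip_width: 0.0178
grip_force: 15.0
```

Run:
```python
from plan import *
o=ctrl.get_obs(); cur=mk(*(o['ee_pos']*1000),o['eef_rot'][2]); print(o['grip_width'],*delta(cur,mk(442.6,135.1,110,1.43))[:2])
```

```text
0.017789782690846988 [209. 489.   2.] 1.42
```

In the tool's units: 489 mm is 0.978, 209 mm is 0.418, 1.42 rad is 0.904.

{"op": "arm_command", "data": {"plan": [[[0.038,0.088,0,0,0,0.0828,1],[0.076,0.178,0,0,0,0.1655,1],[0.114,0.266,0,0,0,0.2483,1],[0.152,0.356,0,0,0,0.331,1],[0.19,0.444,0,0,0,0.4138,1],[0.228,0.534,0,0,0,0.4966,1],[0.266,0.622,0,0,0,0.5793,1],[0.304,0.712,0,0,0,0.6621,1],[0.342,0.8,0,0,0,0.7448,1],[0.38,0.89,0,0,0,0.8276,1],[0.418,0.978,0,0,0,0.904,1],[0.418,0.978,0,0,0,0.904,1]]]}}

```text
time_s: 27.15
ee_pos: [0.4407, 0.1385, 0.1078]
eef_rot: [-3.14, 0.0, 1.426]
force: [0.0, -0.6, -0.4]
grip_width: 0.0178
grip_force: 15.0
```

In the tool's units: 10 mm is 0.02.

{"op": "arm_command", "data": {"plan": [[[0,0,0,0,0,0,1],[0,0,0,0,0,0,1],[0,0,0.02,0,0,0,1]]]}}

```text
time_s: 27.45
ee_pos: [0.4425, 0.135, 0.0987]
eef_rot: [3.14, -0.0, 1.428]
force: [0.8, -0.0, -0.3]
grip_width: 0.0177
grip_force: 15.0
```

Run:
```python
from plan import *
o=ctrl.get_obs(); cur=mk(*(o['ee_pos']*1000),o['eef_rot'][2]); print(cur[0],o['grip_width'],*delta(cur,mk(442.6,135.1,13,1.43))[:2])
```

```text
[442.46599782 134.96804599  98.7123586 ] 0.017734743965916466 [ 0.  0. 86.] -0.0
```

In the tool's units: 84 mm is 0.168, 80 mm is 0.16.

{"op": "arm_command", "data": {"plan": [[[0,0,0.05,0,0,0,1],[0,0,0.1,0,0,0,1],[0,0,0.14,0,0,0,1],[0,0,0.16,0,0,0,1],[0,0,0.168,0,0,0,1],[0,0,0.168,0,0,0,1],[0,0,0.168,0,0,0,1]]]}}

```text
time_s: 28.15
ee_pos: [0.4423, 0.1357, 0.0151]
eef_rot: [3.141, -0.0, 1.429]
force: [-0.1, 0.5, 0.7]
grip_width: 0.0178
grip_force: 15.0
```

In the tool's units: -200 mm is -0.4, -180 mm is -0.36.

{"op": "arm_command", "data": {"plan": [[[0,0,0.002,0,0,0,1],[0,0,0.004,0,0,0,1],[0,0,0.004,0,0,0,0.55],[0,0,0.004,0,0,0,0.35],[0,0,0.004,0,0,0,0.35],[0,0,0.004,0,0,0,0.35],[0,0,-0.02,0,0,0,0.35],[0,0,-0.09,0,0,0,0.35],[0,0,-0.18,0,0,0,0.35],[0,0,-0.27,0,0,0,0.35],[0,-0.08,-0.36,0,0,0,0.35],[0,-0.16,-0.4,0,0,0,0.35]]]}}

```text
time_s: 29.35
ee_pos: [0.3662, 0.1465, 0.2153]
eef_rot: [3.139, -0.001, 1.428]
force: [-0.7, 0.7, 1.0]
grip_width: 0.0306
grip_force: 0.0
```

In the tool's units: 140 mm is 0.28, 100 mm is 0.2.

{"op": "arm_command", "data": {"plan": [[[0.2,0,-0.04,0,0,0,0.35],[0.1,0,-0.04,0,0,0,0.35],[0.2,0,-0.04,0,0,0,0.35],[0.28,0,-0.04,0,0,0,0.35],[0.28,0,-0.04,0,0,0,0.35],[0.28,0,-0.04,0,0,0,0.35]]]}}

```text
time_s: 29.95
ee_pos: [0.386, 0.285, 0.2322]
eef_rot: [-3.141, 0.001, 1.43]
force: [-0.2, -0.2, 0.4]
grip_width: 0.0306
grip_force: 0.0
```

Run:
```python
from m import *
for n in('top','side'):
    im,d=snap(n); print(n)
    for o in comps(n,d):
        if abs(o[4][1])<300 and 400<o[4][0]<700: print(*o[:6])
    a,b,c,e=(150,250,150,370) if n=='top' else (110,300,170,400)
    cv2.imwrite(f'pics/f_{n}.png',cv2.resize(im[a:b,c:e],(800,int(800*(b-a)/(e-c))),interpolation=cv2.INTER_CUBIC))
print(ctrl.get_obs()['ee_pos'])
```

```text
top
[ 659.9 -228.4] [ 28.7 108.2] -0.372 -0.382 [ 659.8 -227.9   14.7] [15.4 16.4]
[659.1 254.1] [ 17.3 120.8] -0.316 -0.31 [658.9 252.7  15.7] [16.5 18. ]
[ 479.6 -185.2] [125.  128.1] 0.069 0.74 [ 478.8 -191.    21.5] [24.5 26.8]
[ 505.2 -268.8] [ 9.5 81.1] 0.11 0.098 [ 505.4 -268.2   16.4] [17.  22.6]
[469.5 137.7] [129.6 130.6] 1.432 -0.687 [469.9 133.5  24.3] [26.  35.7]
[491.7 231.8] [25.2 52.6] 1.289 1.448 [492.3 231.7  15.2] [15.7 17.3]
[470.9 -87.4] [45.4 45.7] 0.732 1.463 [470.4 -86.9  23.5] [25.4 26.4]
side
[657.6 249.8] [ 17.3 121.3] -0.334 -0.305 [657.4 247.2  14. ] [14.7 17.7]
[479.1 165. ] [142.3 224.5] 1.444 1.407 [473.5 148.8  19.4] [19.4 30.3]
[ 479.7 -163.5] [137.  223.9] -1.502 -1.53 [ 475.5 -169.1   19.6] [21.2 26.9]
[ 659.7 -230.5] [ 28.6 107.4] -0.381 -0.357 [ 656.1 -233.2   14.9] [16.  17.6]
[0.38616591 0.28422171 0.23241814]
```

View pics/f_top.png

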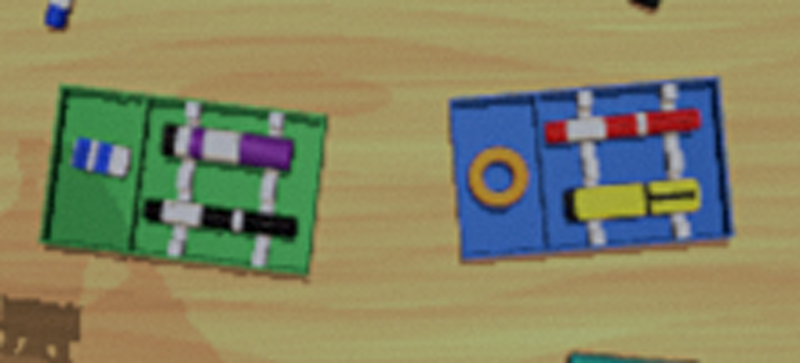

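View pics/f_side.png

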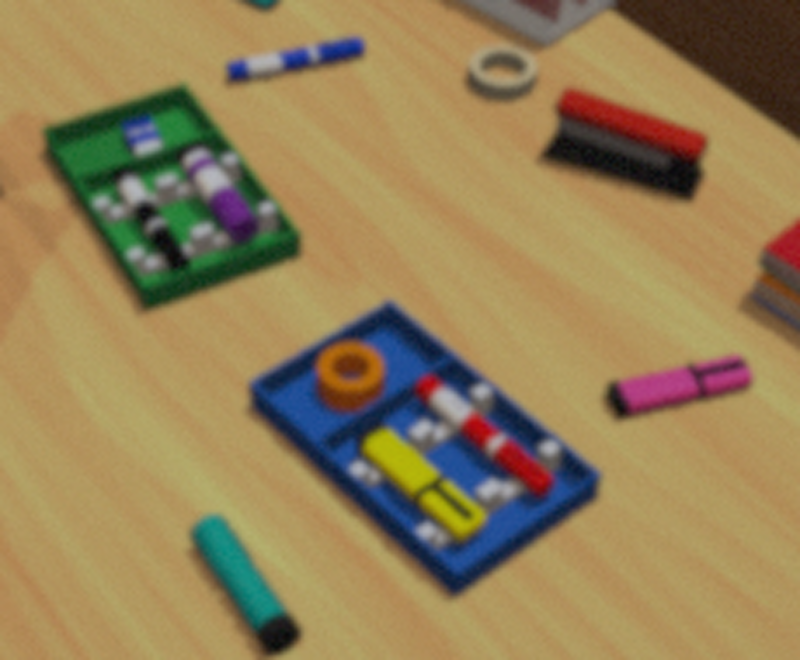

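Both views show everything in place:
- Blue tray: red marker (623,126) and yellow highlighter (635,200) span both ribs; the tape (498,178) is flat in the bay.
- Green tray: glue stick (230,147) and black marker (220,217) span both ribs; the eraser is unmoved.
- The blue marker and pink highlighter are within about 2 mm of their starting positions.

```bash
python3 -c "
from station import ctrl
print(ctrl.hand_in())"
```

```text
the job is handed in; nothing more can be done
None
```

The job is handed in, with no verdict returned: the final pictures show all five things placed in their trays as ordered, and the eraser, blue marker and pink highlighter where they were.

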